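# Mount a feed roller and hold the gap dial at its third notch

## Task

Put the tall plain white roller on the gap station's bare spindle, fully down on its flange, and let go of it; leave the dial alone until then. Then push the dial's handle down with the fingers, past the first two notches to the third, and hold it there against its spring: finish with the fingers still pushing on the handle and the roller still home. Leave the other things on the bench where they are.

Things in the scene. Friction and masses are not known exactly. Their poses are not given: they have to be found in the camera images.
- roller_center (a point): Centre (half-way up) of the loose tall plain roller: smooth white plastic cylinder, 54 mm outer diameter, 36 mm tall, about 0.11 kg, with a round 22 mm bore right through it; z along the bore. Stands on a flat end on the bench at the robot's right, in any of three places; two lookalikes stand in the others.
- station: Fixed gap station: aluminium base plate 140 (its x) x 320 (its y) x 18 mm. Origin: centre of the plate's underside, on the bench; z up. From its -y to its +y end it carries a bare steel spindle, a sliding counter roller, and a white pedestal (50 x 50 mm, 150 mm high, centred at y +45 mm) with the dial on its +x face. Turned up to 0.25 rad.
- seat (a point): Centre of the top of the spindle's flange (48 mm disc, top 28 mm above the bench), at station x 0, y -105 mm, axes as the station's. The spindle rises 27 mm above it: 19 mm diameter for 18 mm, then a cone to 8 mm. A roller that is home rests here, its centre 18 mm above this point. Free space for fingers on both station x sides of it.
- counter_top (a point): Centre of the top of the white counter roller (40 mm diameter, top 62 mm above the bench). At rest it stands 90 mm from the spindle's axis towards station +y; turning the dial slides it towards the spindle, 40 mm per rad, near to the mounted roller but not touching it.
- dial_axis (a point): Point on the dial's level axis (along station x), 130 mm above the bench, at station x +40, y +45 mm. The dial is a black disc of 68 mm diameter with a steel lever that points to station +y and ends in the handle, 110 mm from the axis: 0.42 rad above level at rest, 0.42 rad below level at the third notch.
- handle (a point): The dial's handle: a level round black bar along station x, 50 mm long, 20 mm in diameter; this point is the bar's centre, 110 mm from point dial_axis. At rest the centre is about 175 mm above the bench; pushed down, it swings on an arc to about 85 mm above the bench at the third notch. Its own axes turn with the dial.
- dial (a joint): Dial angle (rad): 0 at rest (handle up), growing as the handle is pushed down. Notches, felt as clicks of about 2 N, at 0.28, 0.56 and 0.84 (third); stop at 0.93. A spring always returns it to 0. Pushing takes about 3 N at first, up to about 11 N before the third notch, about 8 N held there. Four ticks behind the lever mark rest and the notches; the third notch's is the thickest.
- short_roller: Bystander: white disc of the same 54 mm diameter but only 16 mm tall, with a steel hub and no bore, loose. Origin: centre of its underside.
- bobbin: Bystander: white spool with two flanges and a thin waist, 54 mm diameter, 36 mm tall, no bore, loose. Origin: centre of its underside.
- tape: Bystander: roll of black tape, 90 mm diameter, 25 mm tall, beyond the station. Origin: centre of its underside.
- oil: Bystander: small clear bottle, 44 mm diameter, 120 mm tall. Origin: centre of its underside.
- driver: Bystander: screwdriver lying near the robot. Origin on the bench under its middle.
Things that resemble listed ones, but are neither listed nor needed, are in the scene too. What is shaped like the part that bears roller_center but brown is not meant.

How it is judged:
On the way, in this order (a step that is already met when the one before it is completed fails the run):
1. the tall roller is fully home on the spindle and let go, the dial still at rest (horizontal distance between roller_center and seat below 0.004 m and z of roller_center in the frame of seat between 0.015 and 0.0205 m and angle between the z axis of roller_center and the z axis of seat, either way round below 0.07 rad and contact force between roller and the arm below 0.1 N and contact force between roller and the fingers below 0.1 N and value of joint dial below 0.15 rad), for 0.2 s.
2. the fingers hold the dial at its third notch (value of joint dial above 0.76 rad and contact force between dial and the fingers above 2 N and horizontal distance between roller_center and seat below 0.004 m and z of roller_center in the frame of seat between 0.015 and 0.0205 m and angle between the z axis of roller_center and the z axis of seat, either way round below 0.07 rad), for 0.5 s.
At the end, for the whole second after the job is handed in: The fingers push on the handle with more than 2 N and hold the dial at its third notch (above 0.76 rad), and the tall roller is home on the spindle: axis within 4 mm of the spindle's, underside within 2.5 mm of the flange, level within 0.07 rad, not touched by the robot (all of step 2 and contact force between roller and the arm below 0.1 N and contact force between roller and the fingers below 0.1 N); the arm keeps its last pose, push and grip.
It fails at once if the dial is pushed before the roller is home (value of joint dial above 0.2 rad and not (horizontal distance between roller_center and seat below 0.004 m and z of roller_center in the frame of seat between 0.015 and 0.0205 m and angle between the z axis of roller_center and the z axis of seat, either way round below 0.07 rad)).
It fails at once if a bystander is moved by more than 30 mm (distance of any of short_roller, bobbin, tape, oil, driver from where it was at the start of the episode above 0.03 m).
It also fails if it takes over 48 s, if anything falls off the work surface, if the arm or the gripper's body presses on something with over 40 N, if the wrist force passes 120 N, or if a joint passes its speed limit or range.

## Robot

A 7-joint arm with a two-finger parallel gripper is mounted at the origin on the work surface. World frame = base frame: x ahead of the robot, y to its left, z up, the work surface at z = 0. Lengths are in m, angles in rad, forces in N, time in s.
With the tool pointing down it reaches from about 0.425 to 0.875 m from the base axis. Payload 9.9 kg.
Tool frame: the origin (TCP) lies at the very end of the fingers, on their centre line; the grasp point (between the pads) lies 19 mm behind it; z points along the fingers, x is the direction in which the jaws open and shut, and the axes are right-handed (so a half turn about z gives the same grasp; the last joint's range is limited). The gripper opens to 85 mm and grips with 20 to 120 N. Pads are 22 mm wide; open, the fingers measure 114 mm over their backs; the gripper's body (76 mm by 85 mm) begins 54 mm behind the grasp point. The pads swing forward as they close: fully open they stand 13 mm farther back than shut.
Start: joints at [-1.289, 0.576, 0.025, 1.437, -0.015, 1.129, -0.057], TCP at [0.241, 0.63, 0.231] pointing down, gripper open.
Joint ranges: [-2.76, 2.76], [-0.34, 2.15], [-1.52, 1.57], [0.19, 2.46], [-1.09, 4.23], [0.17, 1.99], [-2.82, 2.82]. Speed limits (rad/s): [2.22, 2.22, 3.01, 3.01, 3.14, 3.14, 3.14].

## Interface

Orientations are given as a unit quaternion [x, y, z, w].
In Python, from plant import r gives the robot as it stands. The module is installed in compiled form; this text tells all that it offers.
- The arm moves only by the tool carry_out, never from a script. Its argument "plan" is a list of rows, each an object of numbers: "gripper": the opening, from -1 (shut) to 1 (fully open), so that 0 is half open; "x", "y", "z": the shift along the tool's x, y, z in mm; "yaw": the turn about the tool's z in degrees. A call has 1 to 20 rows; each row is the pose to reach, as a shift and turn from the pose commanded when the call began, along the tool's axes at that moment; what a row does not reach only later rows make up. A row lasts 1/10 s, in which the tool goes at most 50 mm and 8.59 degrees, less where a joint would pass 70% of its speed; a pose out of reach is approached as far as the arm can. A call with a gripper value outside its range is refused whole. The fingers move at their own pace and stop on an object; "grip_force" is the grip in N (left out, the last holds). Time passes only in rows, so rows that repeat a pose let the fingers close. It gives the time, the measured TCP pose, the force and the opening at its end, in the units of the state.
- r.read_state(): the state, without advancing time (a new reading comes with each control period).
- r.read_camera(name): name is "side" or "top" or "wrist"; returns (picture, depth): 420x560x3 uint8, blue, green, red; 420x560 float32, m along the optical axis (not along the pixel's ray), 0 where there is no reading.
- r.camera_params(name): a dict with "fx", "fy", "cx", "cy" (pixels), "origin" and "orientation" of the camera in the world. Camera axes: x right, y up, looking along -z (the intrinsics and any distortion apply to the point x, -y, -z); pixel columns grow to the right and rows downward; lengths in m; the calibration is good to about 2 mm. A picture is of the moment at which its call begins: read the wrist's pose just before it. camera_params takes no time and is no camera call; for the wrist camera it gives the pose at the moment of the call.
- r.finish_job(): hands the job in, once; it reports no verdict.
The state is a dict: "time_s": time; "joints": joint angles; "qd": joint speeds; "effort": joint torques, N m; "position": TCP position; "orientation": TCP orientation; "wrist_force": force on the tool from outside, world axes, zero at the start; "ft_torque": the same for the moment, N m; "width": finger opening in m.
Only numpy, scipy, OpenCV 4.12 (cv2) and the standard library are available. Lean on these libraries where they do the work, as an engineer would, in place of code of your own. Each camera call takes 0.05 s, during which the arm holds its last target.

## Working session

There is one attempt and no reset: what is moved stays moved. The work goes in short steps, Python scripts to look and compute and a tool call to move; the robot and the scene stay as the last step left them, time stands still between calls to the robot, and variables do not carry over. Pictures are saved under pics/ and viewed, and the job is handed in when it is done.

Besides the shell and the picture viewer there is one more tool, called after "Request:" as name([rows], argument=value, ...), one row to a line, values as JSON. carry_out: Moves the arm, as the interface text tells. Its arguments: {"type":"object","properties":{"plan":{"type":"array"},"grip_force":{"type":"number"}},"required":["plan"]}

```bash
mkdir -p pics
cat > h.py <<'E'
import numpy as np, cv2
from plant import r
from scipy.spatial.transform import Rotation as R
def snap(name,tag):
    p=r.camera_params(name); im,d=r.read_camera(name)
    cv2.imwrite(f'pics/{tag}.png',im); np.savez(f'pics/{tag}.npz',im=im,d=d,**{k:np.array(v) for k,v in p.items() if k in('fx','fy','cx','cy','origin','orientation')})
    return im,d,p
def load(tag):
    z=np.load(f'pics/{tag}.npz'); return z['im'],z['d'],z
def cloud(d,p):
    v,u=np.mgrid[0:d.shape[0],0:d.shape[1]]
    return pts(u,v,d,p)
def pts(u,v,d,p):
    c=np.stack([(u-p['cx'])/p['fx']*d,-(v-p['cy'])/p['fy']*d,-d],-1)
    return c@R.from_quat(p['orientation']).as_matrix().T+p['origin']
def proj(P,p):
    c=(np.asarray(P)-p['origin'])@R.from_quat(p['orientation']).as_matrix()
    return np.stack([p['cx']+p['fx']*c[...,0]/-c[...,2],p['cy']-p['fy']*c[...,1]/-c[...,2]],-1)
E
python3 - <<'E'
from h import *
for n in('side','top','wrist'):
    im,d,p=snap(n,n+'0'); print(n,p)
s=r.read_state(); print(s)
E
```

```text
side {'fx': 390.31671621663486, 'fy': 390.31671621663486, 'cx': 286.9324598127518, 'cy': 204.6084598464258, 'origin': array([0.25893751, 0.37202908, 0.75599368]), 'orientation': array([-0.11294784,  0.32563523,  0.88352763, -0.31714888])}
top {'fx': 427.93376809508027, 'fy': 427.93376809508027, 'cx': 278.8171890672815, 'cy': 209.3530788705685, 'origin': array([ 0.47888406, -0.07383561,  0.97599095]), 'orientation': array([ 0.04742267, -0.04206306, -0.7056345 ,  0.70573489])}
wrist {'fx': 328.5613087193788, 'fy': 328.5613087193788, 'cx': 276.07207585588054, 'cy': 208.5758010137333, 'origin': array([0.16567788, 0.65949138, 0.37248987]), 'orientation': array([-0.13273026, -0.0907719 ,  0.56006496,  0.81269329])}
{'time_s': 0.15, 'joints': array([-1.28881777,  0.57635512,  0.02487163,  1.43770488, -0.01498089,
        1.12903691, -0.05650666]), 'qd': array([ 0.00044513, -0.0018662 ,  0.00035267, -0.00394681, -0.00027181,
       -0.00144532,  0.00013026]), 'effort': array([ 3.42574800e-03, -7.66264272e+01,  2.25300036e+00, -2.86185533e+01,
        1.56233733e-02,  9.82430909e-03, -3.05576646e-05]), 'position': array([0.24131403, 0.6300131 , 0.23063396]), 'orientation': array([ 8.23911891e-01,  5.66717532e-01, -5.15657573e-04,  4.11521691e-04]), 'wrist_force': array([-0.11534805, -0.67309724, -1.24135637]), 'ft_torque': array([ 0.01864973, -0.01236004, -0.00742436]), 'width': 0.08546203860521882}
```

View pics/top0.png

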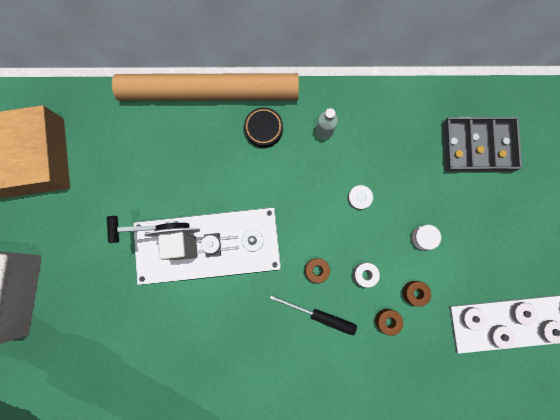

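View pics/side0.png

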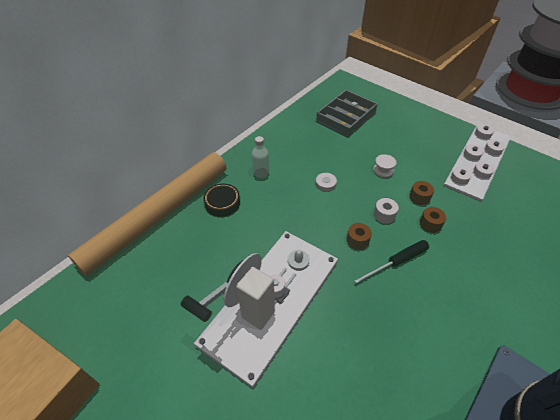

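Candidates in the top view: (361,197) is a flat disc with a hub, which makes it the short roller. (427,237) has a flanged, bobbin-like top with no bore. (367,275) is tall, white and has a bore, so it fits the target. The rollers on the white rack at right and the brown rings are not meant. I'll confirm with enlarged crops and measure.

Run:
```python
from h import *
im,d,p=load('top0')
im2,d2,p2=load('side0')
a=cv2.resize(im[180:310,290:450],None,fx=2.5,fy=2.5,interpolation=cv2.INTER_CUBIC)
b=cv2.resize(im2[140:270,310:470],None,fx=2.5,fy=2.5,interpolation=cv2.INTER_CUBIC)
c=cv2.resize(im[190:300,90:290],None,fx=2,fy=2,interpolation=cv2.INTER_CUBIC)
e=cv2.resize(im2[220:390,170:350],None,fx=2,fy=2)
W=800;out=np.zeros((600,800,3),np.uint8);o=np.hstack([a,b]);out[:o.shape[0]]=o
out[325:325+220,:400]=c; e=e[:275];out[325:,400:760]=e
cv2.imwrite('pics/crop0.png',out)
C=cloud(d,p)
for u,v in[(361,197),(427,237),(367,275),(367,266),(358,275),(376,275),(252,240),(210,244),(172,244),(113,229),(149,229)]: print((u,v),C[v,u].round(4))
# bench plane check
print(np.median(C[330:400,250:450,2]))
# roller top
def ring(C,box,z0,z1):
    u0,v0,u1,v1=box; Q=C[v0:v1,u0:u1].reshape(-1,3); Q=Q[(Q[:,2]>z0)&(Q[:,2]<z1)]
    c,rr=cv2.minEnclosingCircle((Q[:,:2]*1000).astype(np.float32)); return np.array(c)/1000,rr,len(Q),np.median(Q[:,2]),Q
for nm,(CC,box) in dict(top=(C,(345,253,390,297)),side=(cloud(d2,p2),(368,192,405,228))).items():
    print(nm,ring(CC,box,.03,.045)[:4])
Q=C[160:300,100:290].reshape(-1,3)
m=(Q[:,2]>.012)&(Q[:,2]<.022); P=(Q[m][:,:2]*1000).astype(np.float32); print('plate',cv2.minAreaRect(P),m.sum(),np.median(Q[m][:,2]))
m=(Q[:,2]>.14)&(Q[:,2]<.157); P=(Q[m][:,:2]*1000).astype(np.float32); print('ped',cv2.minAreaRect(P),m.sum())
```

```text
(361, 197) [ 0.6291 -0.2525  0.0171]
(427, 237) [ 0.5374 -0.3915  0.0353]
(367, 275) [ 0.4541 -0.2648  0.0013]
(367, 266) [ 0.4744 -0.2577  0.0402]
(358, 275) [ 0.455  -0.238   0.0387]
(376, 275) [ 0.455  -0.2773  0.0367]
(252, 240) [ 0.5297 -0.0091  0.0546]
(210, 244) [0.5209 0.0805 0.0584]
(172, 244) [0.5167 0.1382 0.1512]
(113, 229) [0.5432 0.2416 0.1818]
(149, 229) [0.5455 0.1832 0.1531]
-0.000386648039209625
top (array([ 0.45522693, -0.25718771]), 27.15683364868164, 406, np.float64(0.03528618516275539))
side (array([ 0.4565358 , -0.22671176]), 54.95787811279297, 296, np.float64(0.03592891878965093))
plate ((489.12567138671875, 94.1561050415039), (204.5151824951172, 320.3778991699219), 5.628867149353027) 6474 0.017236748125130097
ped ((524.7433471679688, 152.48416137695312), (72.43275451660156, 123.67168426513672), 6.281103134155273) 861
```

View pics/crop0.png

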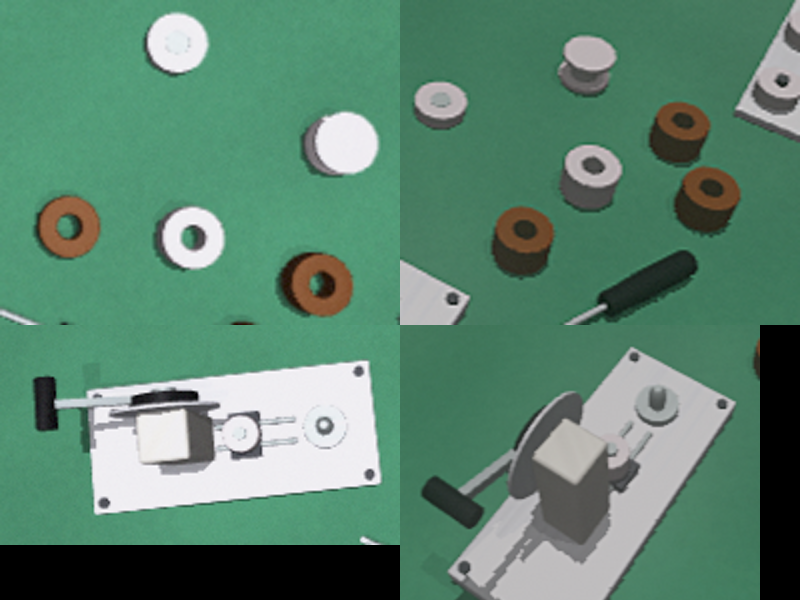

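Confirmed: the white roller at top (367,275) is tall and has a through bore. The disc at (361,197) is flat with a hub, and the one at (427,237) is a waisted bobbin. Next I refine the station pose.

```bash
cat > st.py <<'E'
from h import *
from scipy.optimize import least_squares
def hit(uv,z,p):
    a=pts(uv[:,0],uv[:,1],np.ones(len(uv)),p)-np.array(p['origin']); t=(z-p['origin'][2])/a[:,2]; return p['origin']+t[:,None]*a
im,d,p=load('top0')
hsv=cv2.cvtColor(im,cv2.COLOR_BGR2HSV)
m=((hsv[...,1]<60)&(hsv[...,2]>170)).astype(np.uint8); m[:,:130]=0;m[:200]=0;m[290:]=0;m[:,285:]=0
m=cv2.morphologyEx(m,cv2.MORPH_OPEN,np.ones((3,3)))
c=max(cv2.findContours(m,0,cv2.CHAIN_APPROX_NONE)[0],key=cv2.contourArea)[:,0].astype(float)
P=hit(c,.018,p)[:,:2]
(cx,cy),wh,a=cv2.minAreaRect((P*1000).astype(np.float32)); print(cx,cy,wh,a)
def f(q):
    c_,s_=np.cos(q[2]),np.sin(q[2]); L=(P-q[:2])@np.array([[c_,-s_],[s_,c_]])
    dx=np.abs(L[:,0])-q[3];dy=np.abs(L[:,1])-q[4]
    return np.maximum(dx,dy)
s=least_squares(f,[cx/1e3,cy/1e3,np.deg2rad(5),.07,.16],loss='soft_l1',f_scale=.001); print('station',s.x.round(4),np.rad2deg(s.x[2]))
q=s.x; ex=np.array([np.cos(q[2]),np.sin(q[2])]);ey=np.array([-ex[1],ex[0]])
print('seat',q[:2]-.105*ey,'ctr',q[:2]-.015*ey,'axis',q[:2]+.04*ex+.045*ey,'handle rest',q[:2]+.04*ex+(.045+.11*np.cos(.42))*ey)
C=cloud(d,p); Q=C[190:270,60:290]; 
L=(Q[...,:2]-q[:2])@np.stack([ex,ey],1)
def show(n,mask): 
    k=L[mask]; print(n,mask.sum(),k.mean(0).round(4),(k.min(0)+k.max(0)).round(4)/2,(k.max(0)-k.min(0)).round(4),Q[mask][:,2].max())
show('tip',(Q[...,2]>.045)&(np.hypot(L[...,0],L[...,1]+.105)<.02))
show('flange',(Q[...,2]>.023)&(Q[...,2]<.034)&(np.hypot(L[...,0],L[...,1]+.105)<.04))
show('counter',(Q[...,2]>.055)&(Q[...,2]<.07)&(np.hypot(L[...,0],L[...,1]+.015)<.03))
show('handle',(Q[...,2]>.1)&(L[...,1]>.13))
E
python3 st.py
python3 - <<'E'
from h import *
im,d,p=load('top0')
S=lambda *a:np.array(a)
import st
q=st.q
# roller top in RGB
hsv=cv2.cvtColor(im,cv2.COLOR_BGR2HSV); m=((hsv[...,1]<60)&(hsv[...,2]>215)).astype(np.uint8)
k=np.zeros_like(m);k[253:297,345:390]=1;m*=k
c=max(cv2.findContours(m,0,cv2.CHAIN_APPROX_NONE)[0],key=cv2.contourArea)[:,0].astype(float)
P=st.hit(c,.036,p)
print('roller',cv2.minEnclosingCircle((P[:,:2]*1000).astype(np.float32)), cv2.fitEllipse((P[:,:2]*1000).astype(np.float32)))
E
```

```text
519.5100708007812 99.67682647705078 (139.0164031982422, 327.57965087890625) 6.1375908851623535
station [0.5156 0.095  0.1142 0.0602 0.1583] 6.544290179226218
seat [ 0.52758678 -0.00935907] ctr [0.51732937 0.0800545 ] axis [0.55023046 0.14422239] handle rest [0.53878322 0.24400771]
tip 54 [ 0.0032 -0.1035] [ 0.00375 -0.1034 ] [0.0162 0.0159] 0.056825701071303136
flange 305 [ 0.0031 -0.1029] [ 0.0032 -0.0962] [0.0462 0.06  ] 0.03281053395912048
counter 214 [ 0.0043 -0.0143] [ 0.00375 -0.0136 ] [0.0388 0.0376] 0.06475393698885412
handle 322 [0.0443 0.1437] [0.0447 0.1434] [0.0497 0.0261] 0.1867884965420875
519.5100708007812 99.67682647705078 (139.0164031982422, 327.57965087890625) 6.1375908851623535
station [0.5156 0.095  0.1142 0.0602 0.1583] 6.544290179226218
seat [ 0.52758678 -0.00935907] ctr [0.51732937 0.0800545 ] axis [0.55023046 0.14422239] handle rest [0.53878322 0.24400771]
tip 54 [ 0.0032 -0.1035] [ 0.00375 -0.1034 ] [0.0162 0.0159] 0.056825701071303136
flange 305 [ 0.0031 -0.1029] [ 0.0032 -0.0962] [0.0462 0.06  ] 0.03281053395912048
counter 214 [ 0.0043 -0.0143] [ 0.00375 -0.0136 ] [0.0388 0.0376] 0.06475393698885412
handle 322 [0.0443 0.1437] [0.0447 0.1434] [0.0497 0.0261] 0.1867884965420875
roller ((455.5633850097656, -258.09539794921875), 25.843475341796875) ((455.6983337402344, -257.9076843261719), (49.15084457397461, 49.860076904296875), 88.61084747314453)
```

```bash
cat >> h.py <<'E'
def shift(tgt,jaw_deg=None,base=None):
    s=r.read_state() if base is None else base
    M=R.from_quat(s['orientation']).as_matrix()
    d=M.T@(np.array(tgt)-s['position'])*1000
    y=None
    if jaw_deg is not None:
        t=np.array([np.cos(np.deg2rad(jaw_deg)),np.sin(np.deg2rad(jaw_deg)),0]); l=M.T@t
        y=np.rad2deg(np.arctan2(l[1],l[0])); y=(y+90)%180-90
    return d.round(1),None if y is None else round(y,2)
E
sed -i 's/^s=least_squares.*$/s=least_squares(lambda q:f([*q,.07,.16]),[cx\/1e3,cy\/1e3,np.deg2rad(5)],loss="soft_l1",f_scale=.001); print("station",s.x.round(4),np.rad2deg(s.x[2]))/' st.py
python3 st.py
python3 - <<'E'
from h import *
print(shift([.52,.15,.33],6.3),shift([.4555,-.2577,.16],6.3))
E
```

```text
519.5100708007812 99.67682647705078 (139.0164031982422, 327.57965087890625) 6.1375908851623535
station [0.5188 0.0957 0.1201] 6.882570657067512
seat [ 0.53141476 -0.00858328] ctr [0.52062962 0.08076816] axis [0.55315128 0.14512919] handle rest [0.5411151  0.24484518]
tip 54 [-0.0007 -0.1038] [-0.00015 -0.10375] [0.0163 0.016 ] 0.056825701071303136
flange 305 [-0.0007 -0.1033] [-0.00065 -0.09775] [0.0462 0.0576] 0.03281053395912048
counter 214 [ 0.0009 -0.0146] [ 0.0004 -0.0139] [0.0388 0.0377] 0.06475393698885412
handle 321 [0.0418 0.1432] [0.04225 0.1431 ] [0.0498 0.0257] 0.1867884965420875
(array([-348.7,  431.9,  -98.9]), np.float64(62.74)) (array([-752.3,  517.5,   71.7]), np.float64(62.74))
```

Request:
carry_out([
  {"gripper": 1, "x": -349, "y": 432, "z": -99, "yaw": 62.7},
  {"gripper": 1, "x": -349, "y": 432, "z": -99, "yaw": 62.7},
  {"gripper": 1, "x": -349, "y": 432, "z": -99, "yaw": 62.7},
  {"gripper": 1, "x": -349, "y": 432, "z": -99, "yaw": 62.7},
  {"gripper": 1, "x": -349, "y": 432, "z": -99, "yaw": 62.7},
  {"gripper": 1, "x": -349, "y": 432, "z": -99, "yaw": 62.7},
  {"gripper": 1, "x": -349, "y": 432, "z": -99, "yaw": 62.7},
  {"gripper": 1, "x": -349, "y": 432, "z": -99, "yaw": 62.7},
  {"gripper": 1, "x": -349, "y": 432, "z": -99, "yaw": 62.7},
  {"gripper": 1, "x": -349, "y": 432, "z": -99, "yaw": 62.7},
  {"gripper": 1, "x": -349, "y": 432, "z": -99, "yaw": 62.7},
  {"gripper": 1, "x": -349, "y": 432, "z": -99, "yaw": 62.7},
  {"gripper": 1, "x": -349, "y": 432, "z": -99, "yaw": 62.7},
  {"gripper": 1, "x": -349, "y": 432, "z": -99, "yaw": 62.7},
])

```text
time_s: 1.55
position: [0.5195, 0.1509, 0.3298]
orientation: [0.998, 0.056, -0.001, -0.0]
wrist_force: [-1.4, -0.7, 0.7]
width: 0.0853
```

Run:
```python
from h import *
s=r.read_state();print(s['time_s'],s['position'],s['joints'],s['wrist_force'])
print(shift([.4555,-.2577,.16],6.3))
```

```text
1.55 [0.51945599 0.1509229  0.32982942] [-0.67694463  0.32024507  0.43432597  1.64045818 -0.14268337  1.21317865
 -0.10060812] [-1.44189681 -0.68692953  0.73799617]
(array([-108.7,  399.1,  169.7]), np.float64(0.07))
```

Request:
carry_out([
  {"gripper": 1, "x": -109, "y": 399, "z": 170},
  {"gripper": 1, "x": -109, "y": 399, "z": 170},
  {"gripper": 1, "x": -109, "y": 399, "z": 170},
  {"gripper": 1, "x": -109, "y": 399, "z": 170},
  {"gripper": 1, "x": -109, "y": 399, "z": 170},
  {"gripper": 1, "x": -109, "y": 399, "z": 170},
  {"gripper": 1, "x": -109, "y": 399, "z": 170},
  {"gripper": 1, "x": -109, "y": 399, "z": 170},
  {"gripper": 1, "x": -109, "y": 399, "z": 170},
  {"gripper": 1, "x": -109, "y": 399, "z": 170},
  {"gripper": 1, "x": -109, "y": 399, "z": 170},
])

```text
schema error: expected keys gripper, x, y, z, yaw
```

Run:
```python
from h import *
s=r.read_state();print(s['time_s'],s['position'],s['joints'])
snap('wrist','w1')
im,d,p=load('w1'); C=cloud(d,p); u,v=proj([.4555,-.2577,.036],p).round().astype(int); print(u,v)
m=(C[...,2]>.03)&(C[...,2]<.042)&(np.hypot(C[...,0]-.4555,C[...,1]+.2577)<.04)
Q=C[m][:,:2]; print(m.sum(),cv2.minEnclosingCircle((Q*1000).astype(np.float32)))
print(shift([.4555,-.2577,.006],6.3))
```

```text
1.55 [0.51945599 0.1509229  0.32982942] [-0.67694463  0.32024507  0.43432597  1.64045818 -0.14268337  1.21317865
 -0.10060812]
212 393
205 ((447.7978820800781, -246.496826171875), 22.806299209594727)
(array([-108.9,  399.8,  323.6]), np.float64(0.16))
```

View pics/w1.png

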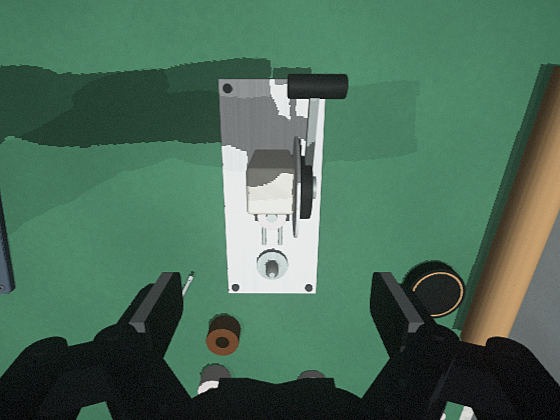

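The wrist view shows the station from above: the spindle is at about (272,262), the handle at (318,86), and the roller is partly hidden at (215,380). The move was refused because every row needs all five keys, so I'll resend it with "yaw".

Request:
carry_out([
  {"gripper": 1, "x": -109, "y": 399, "z": 170, "yaw": 0},
  {"gripper": 1, "x": -109, "y": 399, "z": 170, "yaw": 0},
  {"gripper": 1, "x": -109, "y": 399, "z": 170, "yaw": 0},
  {"gripper": 1, "x": -109, "y": 399, "z": 170, "yaw": 0},
  {"gripper": 1, "x": -109, "y": 399, "z": 170, "yaw": 0},
  {"gripper": 1, "x": -109, "y": 399, "z": 170, "yaw": 0},
  {"gripper": 1, "x": -109, "y": 399, "z": 170, "yaw": 0},
  {"gripper": 1, "x": -109, "y": 399, "z": 170, "yaw": 0},
  {"gripper": 1, "x": -109, "y": 399, "z": 170, "yaw": 0},
  {"gripper": 1, "x": -109, "y": 399, "z": 170, "yaw": 0},
  {"gripper": 1, "x": -109, "y": 399, "z": 170, "yaw": 0},
])

```text
time_s: 2.7
position: [0.4556, -0.2579, 0.1595]
orientation: [0.998, 0.055, -0.001, -0.001]
wrist_force: [0.9, 0.1, 0.7]
width: 0.0852
```

Run:
```python
from h import *
s=r.read_state();print(s['time_s'],s['position'],s['joints'])
snap('wrist','w2')
im,d,p=load('w2'); C=cloud(d,p); u,v=proj([.4555,-.2577,.036],p).round().astype(int); print(u,v)
m=(C[...,2]>.03)&(C[...,2]<.042)&(np.hypot(C[...,0]-.4555,C[...,1]+.2577)<.04)
Q=C[m][:,:2]; print(m.sum(),cv2.minEnclosingCircle((Q*1000).astype(np.float32)))
print(shift([.4555,-.2577,.006],6.3))
im,d,p=load('w1');C=cloud(d,p)
for nm,z0,z1,rad in(('flange',.023,.033,.03),('tip',.045,.06,.02)):
    m=(C[...,2]>z0)&(C[...,2]<z1)&(np.hypot(C[...,0]-.531,C[...,1]+.0075)<rad)
    Q=C[m]; print(nm,m.sum(),Q.mean(0),cv2.minEnclosingCircle((Q[:,:2]*1000).astype(np.float32)))
```

```text
2.7 [ 0.45561635 -0.25788488  0.15951613] [ 0.11992386  0.47259497  0.4482206   1.93902007 -0.28092092  0.79277619
  0.83495128]
275 201
2531 ((455.3914794921875, -257.20904541015625), 26.827014923095703)
(array([ -0.8,   0.9, 153.9]), np.float64(0.14))
flange 551 [ 0.53115158 -0.003128    0.02717472] ((531.264404296875, -6.639510631561279), 24.10582160949707)
tip 113 [ 0.53139602 -0.00422064  0.04998859] ((531.686279296875, -6.197787284851074), 9.084242820739746)
```

View pics/w2.png

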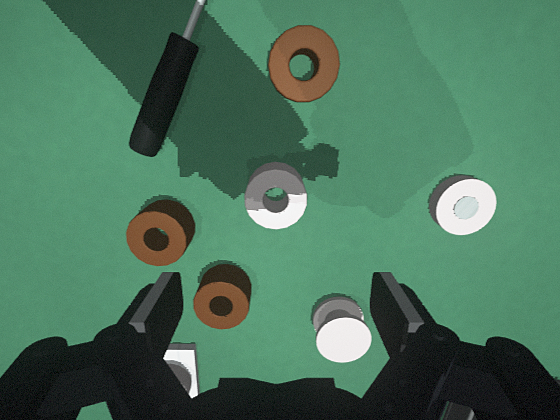

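The roller at (275,196) measures (0.4554, -0.2573), which agrees with the top camera. Now I descend and grip.

Request:
carry_out([
  {"gripper": 1, "x": 0, "y": 0, "z": 50, "yaw": 0},
  {"gripper": 1, "x": 0, "y": 0, "z": 100, "yaw": 0},
  {"gripper": 1, "x": 0, "y": 0, "z": 130, "yaw": 0},
  {"gripper": 1, "x": 0, "y": 0, "z": 145, "yaw": 0},
  {"gripper": 1, "x": 0, "y": 0, "z": 152, "yaw": 0},
  {"gripper": 1, "x": 0, "y": 0, "z": 152, "yaw": 0},
  {"gripper": -1, "x": 0, "y": 0, "z": 152, "yaw": 0},
  {"gripper": -1, "x": 0, "y": 0, "z": 152, "yaw": 0},
  {"gripper": -1, "x": 0, "y": 0, "z": 152, "yaw": 0},
  {"gripper": -1, "x": 0, "y": 0, "z": 152, "yaw": 0},
  {"gripper": -1, "x": 0, "y": 0, "z": 152, "yaw": 0},
  {"gripper": -1, "x": 0, "y": 0, "z": 152, "yaw": 0},
  {"gripper": -1, "x": 0, "y": 0, "z": 152, "yaw": 0},
  {"gripper": -1, "x": 0, "y": 0, "z": 152, "yaw": 0},
], grip_force=40)

```text
time_s: 4.15
position: [0.4566, -0.2587, 0.0098]
orientation: [0.998, 0.055, 0.001, 0.0]
wrist_force: [-1.2, 0.9, 8.9]
width: 0.0528
```

Request:
carry_out([
  {"gripper": -1, "x": 0, "y": 0, "z": -20, "yaw": 0},
  {"gripper": -1, "x": 0, "y": 0, "z": -60, "yaw": 0},
  {"gripper": -1, "x": 0, "y": 0, "z": -110, "yaw": 0},
  {"gripper": -1, "x": 0, "y": 0, "z": -110, "yaw": 0},
  {"gripper": -1, "x": 0, "y": 0, "z": -110, "yaw": 0},
])

```text
time_s: 4.65
position: [0.4566, -0.2587, 0.1199]
orientation: [0.998, 0.056, 0.002, 0.001]
wrist_force: [-1.1, 0.1, -1.2]
width: 0.053
```

Run:
```python
from h import *
s=r.read_state();print(s['time_s'],s['position'],s['wrist_force'],s['width'])
print(shift([.5312,-.0072,.12],6.5))
snap('wrist','w3');
```

```text
4.65 [ 0.45657685 -0.25874056  0.11990088] [-1.12564298  0.07392697 -1.20469741] 0.05299130638104994
(array([ 1.020e+02, -2.417e+02, -1.000e-01]), np.float64(-0.14))
```

View pics/w3.png

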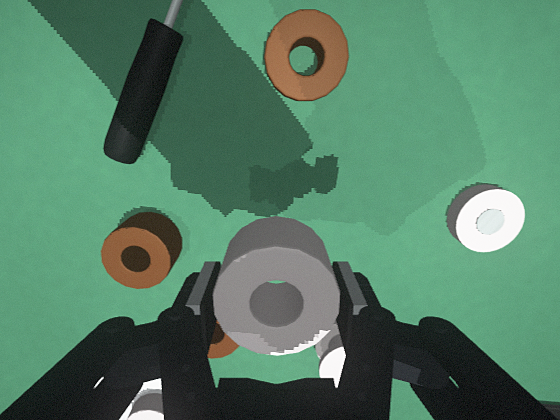

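The roller is held level between the pads, with the top of its bore at (276,300). I measure its offset from the TCP.

Run:
```python
from h import *
im,d,p=load('w3'); C=cloud(d,p); s=r.read_state()
Q=C[240:360,205:350].reshape(-1,3)
zt=np.percentile(Q[:,2][(np.hypot(*(Q[:,:2]-s['position'][:2]).T)<.024)],90); print('ztop',zt, zt-s['position'][2])
m=(np.abs(Q[:,2]-zt)<.006)&(np.hypot(*(Q[:,:2]-s['position'][:2]).T)<.035); P=Q[m]
c,_=cv2.minEnclosingCircle((P[:,:2]*1000).astype(np.float32)); print(m.sum(),c,_)
A=np.c_[P[:,:2]-P[:,:2].mean(0),np.ones(len(P))]; print('tilt',np.linalg.lstsq(A,P[:,2],rcond=None)[0])
print(P[:,:2].min(0),P[:,:2].max(0),P[:,:2].mean(0))
```

```text
ztop 0.14594514002317982 0.027299956032482114
10665 (457.0614318847656, -254.20458984375) 30.83977699279785
tilt [ 0.00138877 -0.01043989  0.14510373]
[ 0.42641159 -0.28464703] [ 0.48617177 -0.23035244] [ 0.4570666 -0.2549974]
```

Request:
carry_out([
  {"gripper": -1, "x": 102, "y": -241.7, "z": 0, "yaw": 0},
  {"gripper": -1, "x": 102, "y": -241.7, "z": 0, "yaw": 0},
  {"gripper": -1, "x": 102, "y": -241.7, "z": 0, "yaw": 0},
  {"gripper": -1, "x": 102, "y": -241.7, "z": 0, "yaw": 0},
  {"gripper": -1, "x": 102, "y": -241.7, "z": 0, "yaw": 0},
  {"gripper": -1, "x": 102, "y": -241.7, "z": 0, "yaw": 0},
  {"gripper": -1, "x": 102, "y": -241.7, "z": 0, "yaw": 0},
  {"gripper": -1, "x": 102, "y": -241.7, "z": 0, "yaw": 0},
])

```text
time_s: 5.5
position: [0.5295, -0.0082, 0.1174]
orientation: [0.998, 0.055, -0.001, 0.0]
wrist_force: [0.7, -0.7, -0.1]
width: 0.0525
```

Run:
```python
from h import *
s=r.read_state();print(s['time_s'],s['position'],s['wrist_force'],s['width'])
im,d,p=snap('wrist','w4'); im2,d2,p2=snap('top','top1'); im3,_,_=snap('side','side1')
o=np.zeros((600,800,3),np.uint8)
o[:300,:400]=cv2.resize(im,(400,300)); o[:300,400:]=cv2.resize(im2[180:300,170:330],(400,300)); o[300:,:400]=cv2.resize(im3[180:330,220:420],(400,300))
cv2.imwrite('pics/m1.png',o)
```

```text
5.5 [ 0.5294979  -0.00818766  0.11741213] [ 0.66300997 -0.67905758 -0.14643988] 0.05249119080692443
```

View pics/m1.png

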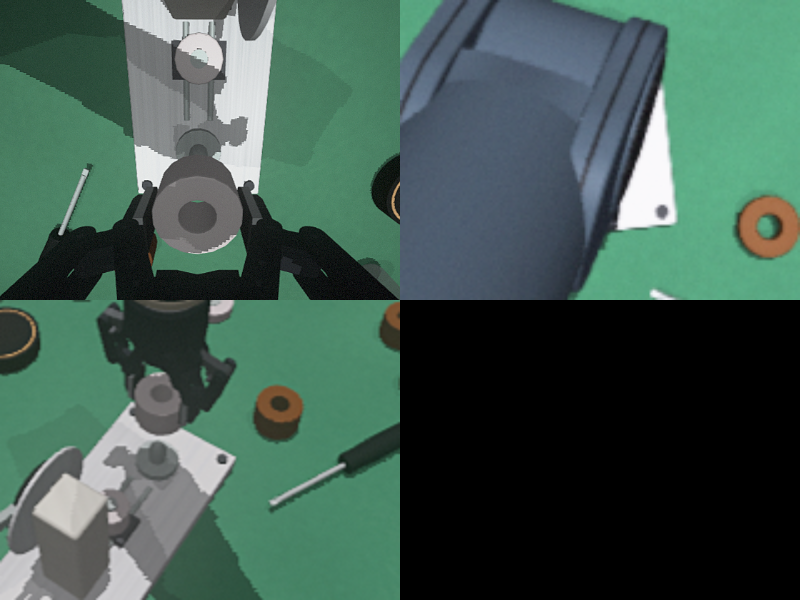

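Run:
```python
from h import *
s=r.read_state();print(s['time_s'],s['position'])
im,d,p=load('w4'); C=cloud(d,p)
for nm,c0,z0,z1,rad in(('flange',(.531,-.007),.024,.033,.03),('rollertop',s['position'][:2],.138,.150,.029),('counter',(.5206,.0808),.056,.068,.025)):
    m=(C[...,2]>z0)&(C[...,2]<z1)&(np.hypot(C[...,0]-c0[0],C[...,1]-c0[1])<rad)
    Q=C[m]; c,rr=cv2.minEnclosingCircle((Q[:,:2]*1000).astype(np.float32)); print(nm,m.sum(),c,rr,np.median(Q[:,2]),Q.min(0).round(4),Q.max(0).round(4))
# bore ellipse in image
g=cv2.cvtColor(im,cv2.COLOR_BGR2GRAY)
o=cv2.resize(im[140:370,180:380],None,fx=2.6,fy=2.6,interpolation=cv2.INTER_CUBIC);cv2.imwrite('pics/w4c.png',o)
print('tip proj',proj([.531,-.007,.055],p),'flange c',proj([.531,-.007,.028],p),'roller top c',proj([s['position'][0],s['position'][1]+.0012,.1444],p))
```

```text
5.65 [ 0.52982643 -0.00917657  0.11809014]
flange 1709 (531.1539916992188, -7.037248134613037) 23.949058532714844 0.027307687434692696 [ 0.5078 -0.0178  0.0241] [0.5547 0.0168 0.033 ]
rollertop 10342 (530.0503540039062, -8.306241989135742) 28.962650299072266 0.14274906453940617 [ 0.5021 -0.034   0.138 ] [0.5581 0.0198 0.1499]
counter 2683 (521.33544921875, 82.3666000366211) 19.535186767578125 0.05676059587700649 [0.5022 0.0629 0.056 ] [0.5407 0.1012 0.0634]
tip proj [277.55688504 226.11703027] flange c [277.49503806 212.76684449] roller top c [274.82094093 308.27877447]
```

View pics/w4c.png

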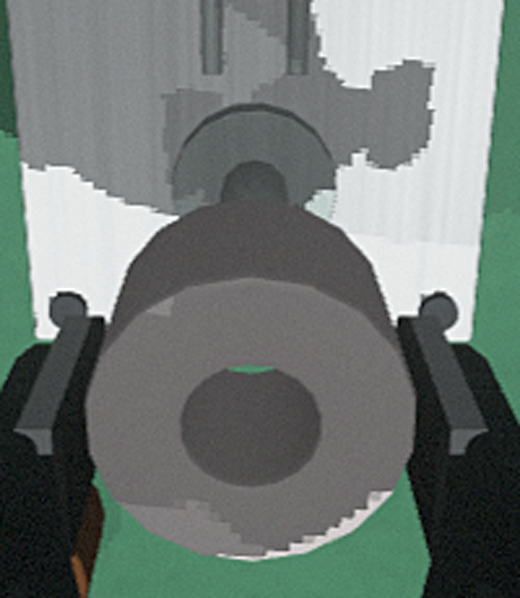

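Request:
carry_out([
  {"gripper": -1, "x": 0.5, "y": 0, "z": 20, "yaw": 0},
  {"gripper": -1, "x": 0.5, "y": 0, "z": 40, "yaw": 0},
  {"gripper": -1, "x": 0.5, "y": 0, "z": 42, "yaw": 0},
  {"gripper": -1, "x": 0.5, "y": 0, "z": 42, "yaw": 0},
  {"gripper": -1, "x": 0.5, "y": 0, "z": 42, "yaw": 0},
])

```text
time_s: 6.15
position: [0.5313, -0.0079, 0.0771]
orientation: [0.998, 0.055, 0.0, 0.0]
wrist_force: [-0.4, 0.3, -0.8]
width: 0.0524
```

Run:
```python
from h import *
s=r.read_state();print(s['time_s'],s['position'],s['wrist_force'])
im3,_,p3=snap('side','side2')
cv2.imwrite('pics/s2c.png',cv2.resize(im3[220:300,250:350],None,fx=6,fy=6,interpolation=cv2.INTER_CUBIC))
im,d,p=snap('wrist','w5'); C=cloud(d,p)
m=(C[...,2]>.09)&(C[...,2]<.112)&(np.hypot(C[...,0]-s['position'][0],C[...,1]-s['position'][1])<.03); Q=C[m]
print(np.median(Q[:,2]),Q.min(0),Q.max(0), (Q.min(0)+Q.max(0))/2)
print(shift([.5312,-.0082,.075],6.5))
```

```text
6.15 [ 0.53130782 -0.00786785  0.07707893] [-0.35679964  0.26940517 -0.78537835]
0.10242537111596187 [ 0.50238515 -0.03364201  0.09000579] [0.55994195 0.02053447 0.11199542] [ 0.53116355 -0.00655377  0.1010006 ]
(array([-0.3,  0.7,  2.2]), np.float64(-0.18))
```

View pics/s2c.png

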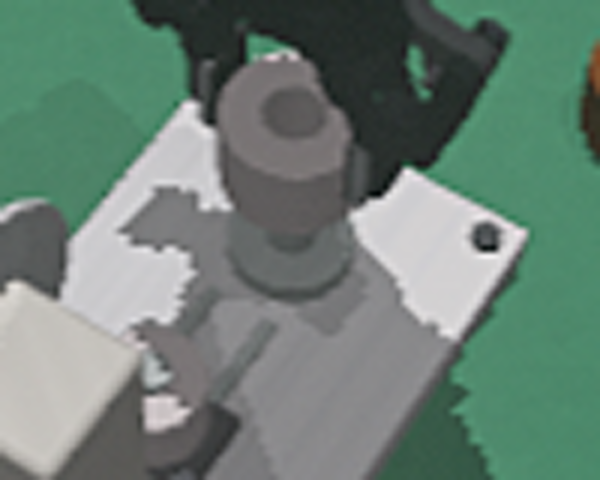

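The side view shows the roller centred over the flange. I lower it onto the spindle.

Request:
carry_out([
  {"gripper": -1, "x": 0, "y": 0.5, "z": 8, "yaw": 0},
  {"gripper": -1, "x": 0, "y": 0.5, "z": 14, "yaw": 0},
  {"gripper": -1, "x": 0, "y": 0.5, "z": 20, "yaw": 0},
  {"gripper": -1, "x": 0, "y": 0.5, "z": 25, "yaw": 0},
  {"gripper": -1, "x": 0, "y": 0.5, "z": 28, "yaw": 0},
  {"gripper": -1, "x": 0, "y": 0.5, "z": 28, "yaw": 0},
])

```text
time_s: 6.85
position: [0.5307, -0.0077, 0.0477]
orientation: [0.998, 0.055, -0.0, 0.0]
wrist_force: [1.0, 0.4, -1.3]
width: 0.0526
```

Request:
carry_out([
  {"gripper": -1, "x": 0, "y": 0, "z": 4, "yaw": 0},
  {"gripper": -1, "x": 0, "y": 0, "z": 8, "yaw": 0},
  {"gripper": -1, "x": 0, "y": 0, "z": 9.5, "yaw": 0},
  {"gripper": -1, "x": 0, "y": 0, "z": 9.5, "yaw": 0},
])

```text
time_s: 7.25
position: [0.5308, -0.0076, 0.0385]
orientation: [0.998, 0.055, -0.0, -0.0]
wrist_force: [-0.4, -0.1, -0.9]
width: 0.0526
```

Request:
carry_out([
  {"gripper": -1, "x": 0, "y": 0, "z": 1, "yaw": 0},
  {"gripper": -1, "x": 0, "y": 0, "z": 1.5, "yaw": 0},
  {"gripper": -1, "x": 0, "y": 0, "z": 1.5, "yaw": 0},
  {"gripper": 1, "x": 0, "y": 0, "z": 1.5, "yaw": 0},
  {"gripper": 1, "x": 0, "y": 0, "z": 1.5, "yaw": 0},
  {"gripper": 1, "x": 0, "y": 0, "z": 1.5, "yaw": 0},
  {"gripper": 1, "x": 0, "y": 0, "z": 1.5, "yaw": 0},
  {"gripper": 1, "x": 0, "y": 0, "z": 1.5, "yaw": 0},
  {"gripper": 1, "x": 0, "y": 0, "z": 1.5, "yaw": 0},
])

```text
time_s: 8.15
position: [0.531, -0.0076, 0.0373]
orientation: [0.998, 0.055, -0.0, 0.0]
wrist_force: [-0.5, 0.5, 0.5]
width: 0.0851
```

Run:
```python
from h import *
s=r.read_state();print(s['time_s'],s['position'],s['wrist_force'],s['width'])
im,d,p=snap('wrist','w6'); C=cloud(d,p)
m=(C[...,2]>.055)&(C[...,2]<.07)&(np.hypot(C[...,0]-.531,C[...,1]+.007)<.03); Q=C[m]
print(np.median(Q[:,2]),Q.min(0),Q.max(0), (Q.min(0)+Q.max(0))/2)
im3,_,p3=snap('side','side3')
o=np.hstack([cv2.resize(im[150:390,160:400],(400,400)),cv2.resize(im3[220:300,260:340],(400,400))]);cv2.imwrite('pics/m2.png',o)
```

```text
8.15 [ 0.53100393 -0.00763031  0.03725808] [-0.49726415  0.47004346  0.46485477] 0.08514768095980019
0.06310278942045976 [ 0.50507334 -0.03341075  0.05500249] [0.55862498 0.02065221 0.06527299] [ 0.53184916 -0.00637927  0.06013774]
```

View pics/m2.png

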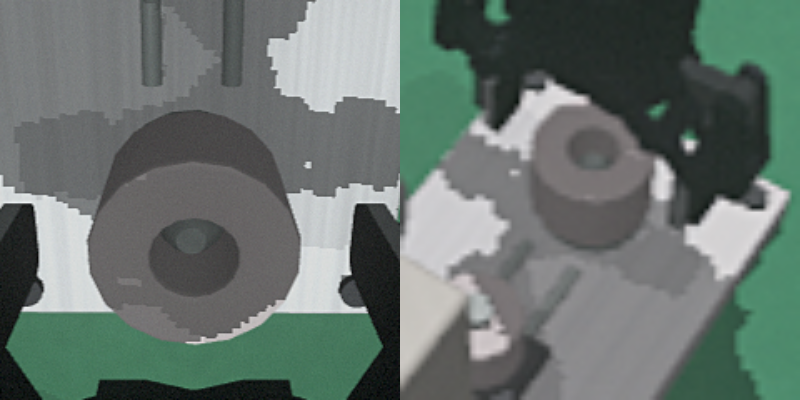

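The roller is home: its top is at 0.063 m, the spindle shows in the bore, and both fingers are clear. I work out the move to above the handle.

Run:
```python
from h import *
import os
print(shift([.543,.2435,.235],6.5))
```

```text
(array([  39.7, -248.3, -197.7]), np.float64(-0.16))
```

Request:
carry_out([
  {"gripper": 1, "x": 0, "y": 0, "z": -30, "yaw": 0},
  {"gripper": 1, "x": 0, "y": 0, "z": -60, "yaw": 0},
  {"gripper": 1, "x": 0, "y": 0, "z": -110, "yaw": 0},
  {"gripper": -1, "x": 0, "y": 0, "z": -160, "yaw": 0},
  {"gripper": -1, "x": 0, "y": 0, "z": -198, "yaw": 0},
  {"gripper": -1, "x": 0, "y": 0, "z": -198, "yaw": 0},
  {"gripper": -1, "x": 40, "y": -248, "z": -198, "yaw": 0},
  {"gripper": -1, "x": 40, "y": -248, "z": -198, "yaw": 0},
  {"gripper": -1, "x": 40, "y": -248, "z": -198, "yaw": 0},
  {"gripper": -1, "x": 40, "y": -248, "z": -198, "yaw": 0},
  {"gripper": -1, "x": 40, "y": -248, "z": -198, "yaw": 0},
  {"gripper": -1, "x": 40, "y": -248, "z": -198, "yaw": 0},
  {"gripper": -1, "x": 40, "y": -248, "z": -198, "yaw": 0},
  {"gripper": -1, "x": 40, "y": -248, "z": -198, "yaw": 0},
])

```text
time_s: 9.65
position: [0.5433, 0.2417, 0.235]
orientation: [0.999, 0.055, -0.0, 0.001]
wrist_force: [-0.6, -0.5, -0.2]
width: 0.0001
```

Run:
```python
from h import *
s=r.read_state();print(s['time_s'],s['position'],s['wrist_force'],s['width'])
im,d,p=snap('wrist','w7'); C=cloud(d,p)
im3,d3,p3=snap('side','side4'); im2,d2,p2=snap('top','top2')
for nm,C in(('w',cloud(d,p)),('side',cloud(d3,p3))):
    m=(C[...,2]>.165)&(C[...,2]<.19)&(np.hypot(C[...,0]-.543,C[...,1]-.2435)<.032); Q=C[m]
    if len(Q): print(nm,m.sum(),Q.min(0),Q.max(0),Q.mean(0))
o=np.hstack([cv2.resize(im,(400,300)),cv2.resize(im3[200:350,150:350],(400,300))]);cv2.imwrite('pics/m3.png',o)
print(shift([.543,.2435,.185],6.5))
```

```text
9.65 [0.54331579 0.24174377 0.23499383] [-0.59200096 -0.48131943 -0.20720197] 9.076490699544832e-05
w 2546 [0.51880179 0.21685167 0.16710592] [0.56937924 0.25853915 0.18585526] [0.54400069 0.24682551 0.18063799]
side 500 [0.51723741 0.21163497 0.16515806] [0.56720497 0.26047028 0.18822433] [0.54047977 0.24557132 0.18045086]
(array([-0.4, -2. , 50.5]), np.float64(-0.3))
```

View pics/m3.png

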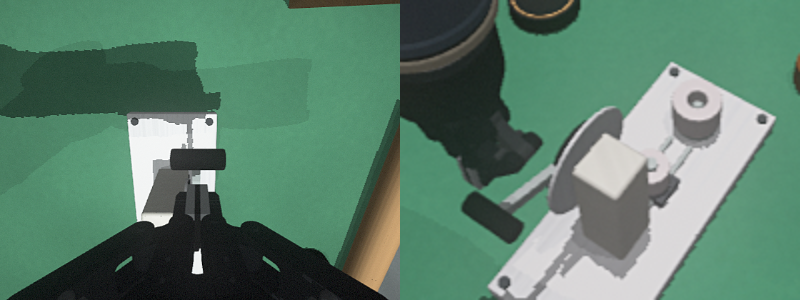

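Request:
carry_out([
  {"gripper": -1, "x": 0, "y": -4, "z": 30, "yaw": 0},
  {"gripper": -1, "x": 0, "y": -4, "z": 46, "yaw": 0},
  {"gripper": -1, "x": 0, "y": -4, "z": 52, "yaw": 0},
  {"gripper": -1, "x": 0, "y": -6, "z": 58, "yaw": 0},
  {"gripper": -1, "x": 0, "y": -9, "z": 65, "yaw": 0},
  {"gripper": -1, "x": 0, "y": -11, "z": 72, "yaw": 0},
  {"gripper": -1, "x": 0, "y": -12.5, "z": 80, "yaw": 0},
  {"gripper": -1, "x": 0, "y": -13.5, "z": 88, "yaw": 0},
  {"gripper": -1, "x": 0, "y": -13.5, "z": 95, "yaw": 0},
  {"gripper": -1, "x": 0, "y": -13.5, "z": 102, "yaw": 0},
  {"gripper": -1, "x": 0, "y": -12.5, "z": 110, "yaw": 0},
  {"gripper": -1, "x": 0, "y": -12.5, "z": 110, "yaw": 0},
])

```text
time_s: 11.0
position: [0.5427, 0.2561, 0.1252]
orientation: [0.998, 0.055, 0.001, -0.0]
wrist_force: [-1.2, 3.7, 5.6]
width: 0.0001
```

Run:
```python
from h import *
s=r.read_state();print(s['time_s'],s['position'],s['wrist_force'],s['width'])
im,d,p=snap('wrist','w8')
im3,d3,p3=snap('side','side5')
o=np.hstack([cv2.resize(im,(400,300)),cv2.resize(im3[200:350,150:350],(400,300))]);cv2.imwrite('pics/m4.png',o)
```

```text
11.0 [0.54265492 0.25605592 0.12521809] [-1.19528529  3.6723243   5.56728909] 5.9253031280812904e-05
```

View pics/m4.png

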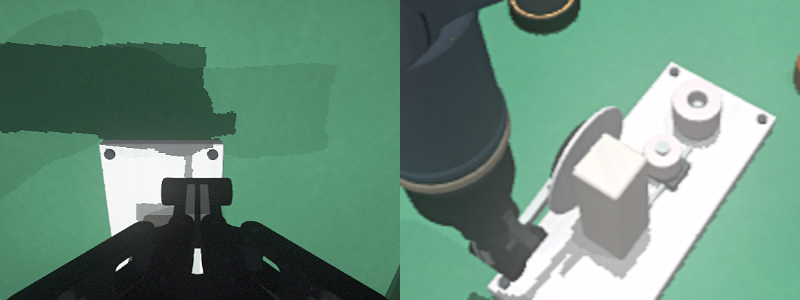

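The fingers press on the bar at about 5.6 N, and the counter roller has moved toward the mounted roller, which is still home. I continue to the third notch.

Request:
carry_out([
  {"gripper": -1, "x": 0, "y": 1.5, "z": 7, "yaw": 0},
  {"gripper": -1, "x": 0, "y": 3, "z": 14, "yaw": 0},
  {"gripper": -1, "x": 0, "y": 5, "z": 21, "yaw": 0},
  {"gripper": -1, "x": 0, "y": 7, "z": 27, "yaw": 0},
  {"gripper": -1, "x": 0, "y": 8, "z": 32, "yaw": 0},
  {"gripper": -1, "x": 0, "y": 8, "z": 32, "yaw": 0},
  {"gripper": -1, "x": 0, "y": 8, "z": 32, "yaw": 0},
  {"gripper": -1, "x": 0, "y": 8, "z": 32, "yaw": 0},
  {"gripper": -1, "x": 0, "y": 8, "z": 32, "yaw": 0},
])

```text
time_s: 12.0
position: [0.5438, 0.248, 0.0944]
orientation: [0.998, 0.055, 0.001, -0.0]
wrist_force: [-1.4, 2.9, 8.0]
width: 0.0
```

Run:
```python
from h import *
for i in range(2):
    s=r.read_state();print(s['time_s'],s['position'],s['wrist_force'],s['width'])
    im,d,p=snap('wrist','w9') if i==0 else (im,d,p)
im3,d3,p3=snap('side','side6'); im2,d2,p2=snap('top','top3')
for nm,C in(('w',cloud(d,p)),('side',cloud(d3,p3)),('top',cloud(d2,p2))):
    m=(C[...,2]>.057)&(C[...,2]<.07)&(np.hypot(C[...,0]-.531,C[...,1]+.007)<.032); Q=C[m]
    if len(Q): print('roller',nm,m.sum(),(Q.min(0)+Q.max(0))/2,np.median(Q[:,2]))
C=cloud(d,p); m=(C[...,2]>.07)&(C[...,2]<.105)&(C[...,1]>.23)&(C[...,1]<.29)&(abs(C[...,0]-.54)<.04); Q=C[m]; print('bar',m.sum(),np.percentile(Q,[2,50,98],axis=0))
o=np.zeros((600,800,3),np.uint8)
o[:300,:400]=cv2.resize(im,(400,300));o[:300,400:]=cv2.resize(im3[200:350,150:350],(400,300));o[300:,:400]=cv2.resize(im2[180:330,90:290],(400,300));o[300:,400:]=cv2.resize(im3,(400,300));cv2.imwrite('pics/m5.png',o)
```

```text
12.0 [0.54384281 0.24795528 0.09441531] [-1.40871495  2.85614447  7.98816438] 2.3127003411924644e-05
12.05 [0.54385805 0.24797471 0.09443619] [-0.86857757  2.13442936  8.47054208] -0.000223689210926404
roller side 395 [ 0.53119114 -0.00381897  0.0623995 ] 0.06403802306359418
roller top 416 [ 0.53163782 -0.00748166  0.06277932] 0.06320770600798337
bar 2598 [[0.51995711 0.23938328 0.08146983]
 [0.54164765 0.25319102 0.09121114]
 [0.56757098 0.25944845 0.10421836]]
```

View pics/m5.png

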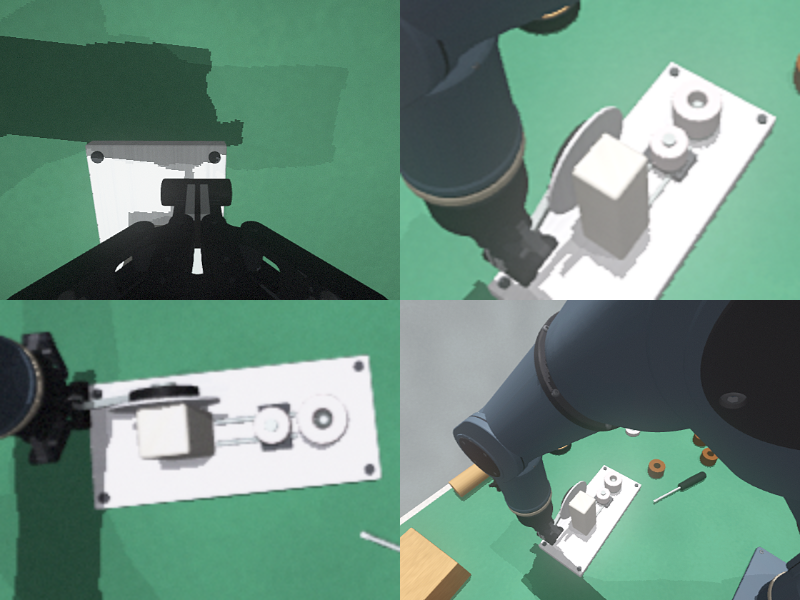

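The fingers press on the bar with 8 to 8.5 N, which matches the stated hold force at the third notch. I cross-check the dial angle from how far the counter roller has slid.

Run:
```python
from h import *
for t in('top3','side6'):
    im,d,p=load(t); C=cloud(d,p)
    m=(C[...,2]>.056)&(C[...,2]<.068); Q=C[m]
    def cen(c):
        c=np.array(c)
        for _ in range(8):
            k=Q[np.hypot(*(Q[:,:2]-c).T)<.024]; c=(k[:,:2].min(0)+k[:,:2].max(0))/2
        return c
    k=Q[(Q[:,1]>.025)&(Q[:,1]<.075)&(abs(Q[:,0]-.526)<.03)]; cc=(k[:,:2].min(0)+k[:,:2].max(0))/2
    print(t,len(k),cc,'dist',np.hypot(*(cc-[.5312,-.007])),'theta',(.09-np.hypot(*(cc-[.5312,-.007])))/.04)
```

```text
top3 160 [0.52427955 0.04749301] dist 0.054930685818595136 theta 0.8767328545351215
side6 224 [0.52375576 0.05205747] dist 0.05952479563011424 theta 0.761880109247144
```

The dial angle comes out at about 0.85 from the tool height and 0.88 from the top camera. The side camera reads 0.76, but corrected for its shift on the known roller it gives about 0.84. I hold briefly, then hand in.

Request:
carry_out([
  {"gripper": -1, "x": 0, "y": 0, "z": 0.5, "yaw": 0},
  {"gripper": -1, "x": 0, "y": 0, "z": 0.5, "yaw": 0},
  {"gripper": -1, "x": 0, "y": 0, "z": 0.5, "yaw": 0},
  {"gripper": -1, "x": 0, "y": 0, "z": 0.5, "yaw": 0},
  {"gripper": -1, "x": 0, "y": 0, "z": 0.5, "yaw": 0},
  {"gripper": -1, "x": 0, "y": 0, "z": 0.5, "yaw": 0},
  {"gripper": -1, "x": 0, "y": 0, "z": 0.5, "yaw": 0},
])

```text
time_s: 12.85
position: [0.5439, 0.2478, 0.094]
orientation: [0.998, 0.055, 0.001, -0.0]
wrist_force: [-0.2, 1.7, 8.4]
width: -0.0001
```

Run:
```python
from h import *
s=r.read_state();print(s['time_s'],s['position'],s['wrist_force'])
print(r.finish_job())
```

```text
12.85 [0.5439029  0.24783342 0.09399687] [-0.15501539  1.70558231  8.44056414]
the job is handed in; nothing more can be done
None
```

I put the tall white bored roller on the spindle and let go of it. Then I pushed the dial's handle down to the third notch with the shut fingers. I handed the job in at about 12.9 s with the fingers still pushing; the hand-in gives no verdict.

- **Roller:** after release its top measured 63–64 mm above the bench (64 mm expected), and its axis was about 1 mm from the spindle's. It still looked home at the third notch, and the arm was not near it.
- **Dial:** the fingers push with about 8.4 N, which fits the force stated for the third notch. The angle is about 0.85 rad from the tool height and 0.88 rad from the top camera.
- **Check that disagreed:** the side camera gave 0.76 rad. It also reads the mounted roller about 3 mm off; corrected for that, it gives about 0.84 rad.
- **Refused move:** one move call was rejected because its rows lacked "yaw". It moved nothing and I resent it.
- **Bystanders:** I felt no contact with any of them and saw none displaced in the pictures, but did not measure their positions again.

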